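Spray can from behind the latched cabinet door

TASK

The parts cabinet's door is ajar, held by its sprung plastic hook: reach down through the gap at the top of the door, press the hook down, draw the door off its catch and swing it wide open, about square to the cabinet. Take the spray can out of its bin on the inside of the door and set it down gently, upright, in the empty half of the picking tray. Leave the door open, the carton in its door bin and everything else where it is.

Things in the scene. Friction and masses are not known exactly. Their poses are not given: they have to be found in the camera images.
- cabinet: Grey sheet-steel parts cabinet, fixed, 220 deep x 300 wide x 266 mm high (roof 4 mm thick, front edge folded down 12 mm). Origin: on the bench, middle of the front plane. x points from the front into the cabinet (away from the robot), y to the hinge side (robot's left), z up. The upright hinge axis is at x 0, y +145 mm.
- catch_mid (a point): Centre of the fixed white catch block under the roof, just behind the roof's front edge: 12 mm deep (x 4 to 16 mm in the cabinet's frame), 44 wide, from the roof down to height 245 mm. The hook's barb stands behind it (inside). Axes as the cabinet's.
- door (a joint): Cabinet door's angle, rad: 0 shut, grows as its free edge swings out towards the robot, stop at 1.65. Starts at 0.16 to 0.18; the hook holds it at 0.185. Panel 290 wide, 18 thick, 12 to 262 mm above the bench. Light friction hinge (0.5 N at the free edge): stays where it is left. A bar handle stands 32 mm off its outer face near the free edge, 110 to 200 mm high.
- hook (a joint): Sprung hook's angle, rad: 0 up (at rest), grows as it is pressed down, stop at 0.5. Beyond about 0.24 its barb passes under the catch; keep it down until the free edge has come about 30 mm further out, or it catches again. About 7 N on the ridge reaches 0.23 (5 mm down), 12 N reaches 0.4 (8 mm down).
- hook_ridge (a point): Top of the half-round ridge on the white plastic hook: press here. Height 246 mm when up, 16 mm below the door's top, 20 below the roof's. The hook is an arm 24 mm wide, 72 long, fixed on the door's inner face 255 mm from the hinge axis, reaching across the gap into the cabinet, an upright barb at its end. The ridge (6 mm high) crosses it 24 mm from the door. x: along the arm, away from the door.
- gap_mid (a point): Middle of the open gap above the hook at the start, half-way between the door's inner face and the roof's front edge, at the height of the roof's top (266 mm); fixed to the cabinet. The gap is 39 to 45 mm wide here, narrowing towards the hinge.
- hinge_top (a point): Point on the hinge axis at the height of the door's top (262 mm); the axis lies in the plane of the door's inner face. It turns with the door: y points along the door from its free edge to the hinge, x square off the inner face towards the bins.
- door_corner (a point): Top corner of the door's inner face at the free edge, 290 mm from the hinge axis, 262 mm high.
- bins_mid (a point): Point between the two upper bins on the inside of the door: height of their floor (105 mm), 50 mm off the inner face, 130 from the hinge axis; axes as hinge_top. Two open grey bins, 76 x 76 mm, walls 3, rim at 164 mm, centres 85 and 175 mm from the hinge axis. One holds the can, the other the carton; which varies. Lower bins are not used.
- can_mid (a point): Centre (70 mm above its base) of the spray can: upright cylinder 50 mm across, 140 high, about 0.26 kg, bare aluminium with a white cap of the same width on the top 32 mm, firm enough to grip. z is its axis. It stands loosely in one of the two bins on the door, its top 81 mm above the rim.
- carton_mid (a point): Centre of a brown carton, 56 x 44 mm, 130 mm high, standing in the other bin on the door; it stays in its bin.
- tray: Grey plastic picking tray, loose on the bench, 260 x 170 mm, 45 high, walls and floor 4 mm, a wall across its middle parts it in two halves. Origin: centre of its underside, x along its length.
- tray_free (a point): Centre of the floor (top face) of the tray's empty half, 65 mm from the tray's centre towards its +x end; this half measures 124 mm along the tray's x and 162 mm along its y inside. Axes as the tray's.
- parcel_mid (a point): Centre of a flat carton 70 x 100 mm, 50 high, lying in the tray's other half; not to be moved.
- tape_roll: Bystander: brown roll of parcel tape, 90 mm across, 48 high, lying flat on the bench to the left of the cabinet; origin at the centre of its underside.
- screwdriver: Bystander: black-handled screwdriver, 200 mm, lying on the bench to the left of the cabinet.
There are look-alikes about, which are no part of the job. Leave any green, orange or pink look-alike of the part that bears carton_mid alone.

How it is judged:
By the outcome, as a careful person would: the job done as asked, in the order asked, and still so for the second after the job is handed in, with the robot touching nothing.
It also fails if it takes over 58 s, if anything falls off the work surface, if the arm or the gripper's body presses on something with over 40 N, if the wrist force passes 120 N, or if a joint passes its speed limit or range.

ROBOT

A 7-joint arm with a two-finger parallel gripper is mounted at the origin on the work surface. World frame = base frame: x ahead of the robot, y to its left, z up, the work surface at z = 0. Lengths are in m, angles in rad, forces in N, time in s.
With the tool pointing down it reaches from about 0.4 to 0.85 m from the base axis. Payload 10.4 kg.
Tool frame: the origin (TCP) lies on the centre line of the jaws, within the pads' length; the fingertips stand 8 mm ahead of it and the grasp point (between the pads) lies 11 mm behind it; z points along the fingers, y is the direction in which the jaws open and shut (so a half turn about z gives the same grasp; the last joint's range is limited). The gripper opens to 85 mm and grips with 20 to 120 N. Pads are 22 mm wide; open, the fingers measure 114 mm over their backs; the gripper's body (76 mm by 85 mm) begins 54 mm behind the grasp point. The pads swing forward as they close: fully open they stand 13 mm farther back than shut.
Start: joints at [1.124, 0.332, -0.065, 1.46, 0.022, 1.35, -0.088], TCP at [0.257, -0.57, 0.239] pointing down, gripper open.
Joint ranges: [-2.6, 2.6], [-0.5, 2.12], [-1.47, 1.34], [0.16, 2.42], [-1.27, 4.41], [0.06, 2.06], [-2.6, 2.6]. Speed limits (rad/s): [2.22, 2.22, 2.79, 2.79, 3.14, 3.14, 3.14].

INTERFACE

Orientations are given as a unit quaternion [x, y, z, w].
In Python, from workcell import manip gives the robot as it stands.
- The arm moves only by the tool arm_command, never from a script. Its argument "targets" is text: rows parted by semicolons, each of 6 numbers parted by spaces: the shift along the tool's x, y, z in mm, then the turn, a rotation vector about the tool's x, y, z in rad. A call has 1 to 5 rows; each row shifts and turns the commanded pose from where the row before left it, along the tool's axes as they then stand; what a row does not reach is not made up. A row lasts 1/8 s, in which the tool goes at most 62.5 mm and 10.7 degrees, less where a joint would pass 70% of its speed; a pose out of reach is approached as far as the arm can. A call is refused whole if a number of a shift passes 62.5 or a number of a turn 0.188, either way. A call with a gripper value outside its range is refused whole. "grip" is the finger opening in mm, from 0 to 85.4, set as the call begins (left out, the last holds). The fingers move at their own pace and stop on an object; "squeeze" is the grip in N (left out, the last holds). Time passes only in rows, so rows that do not move let the fingers close. It gives the time, the measured TCP pose, the force and the opening at its end, in the units of the state.
- manip.get_obs(): the state, without advancing time (a new reading comes with each control period).
- manip.camera(name): name is "side" or "top"; returns a dict with "frame" (384x512x3 uint8, red, green, blue), "vertical_fov" (degrees; the focal length in pixels is half the picture's height over the tangent of half this angle, whatever the lens; pixels are square), "cx", "cy" (the principal point, pixels), "rvec" (rotation vector, rad) and "tvec" (3), from world to camera coordinates, as OpenCV has them. Camera axes: x right, y down, z forward; pixel columns grow to the right and rows downward; lengths in m; the calibration is good to about 2 mm. A picture is of the moment at which its call begins. There is no depth.
- manip.hand_in(): hands the job in, once; it reports no verdict.
Trained networks look in a picture, given as the dict that the camera call returned (one of the last four; its "shot" number tells which), for a name from the list of things; names that differ only in an ending like _2 or _b are one class to them, and where a whole thing is asked for, a point or a joint stands for the part that bears it (a point fixed in the world has none). Each returns a list of dicts, best first, with "p" (0 to 1); they miss things now and then, are a little off and sometimes report something else, mostly with a low value. They report only what shows in the picture. A call takes as long as a camera call. They do not tell look-alikes from the thing itself.
- manip.search_frame(picture, name): "xyz" ([x, y, z] in m, in the coordinates of the camera as it stood for that picture, good to about 4 mm: the middle of the surface that is visible of it).
The state is a dict: "clock": time; "joint_pos": joint angles; "joint_velocities": joint speeds; "tau": joint torques, N m; "position": TCP position; "ee_rot": TCP orientation; "ft_force": force on the tool from outside, world axes, zero at the start; "torque": the same for the moment, N m; "grip_width": opening from 0.0 (shut) to 1.0 (fully open).
Only numpy, scipy, OpenCV 4.12 (cv2) and the standard library are available. Lean on these libraries where they do the work, as an engineer would, in place of code of your own. Each camera call takes 0.05 s, during which the arm holds its last target.

## Working session

There is one attempt and no reset: what is moved stays moved. The work goes in short steps, Python scripts to look and compute and a tool call to move; the robot and the scene stay as the last step left them, time stands still between calls to the robot, and variables do not carry over. Pictures are saved under pics/ and viewed, and the job is handed in when it is done.

Besides the shell and the picture viewer there is one more tool, called after "Request:" as name(argument=value, ...) on one line, values as JSON. arm_command: Moves the arm, as the interface text tells. Its arguments: {"type":"object","properties":{"targets":{"type":"string"},"grip":{"type":"number"},"squeeze":{"type":"number"}},"required":["targets"]}

```bash
ls; mkdir -p pics; cat > h.py <<'E'
import numpy as np, cv2
from workcell import manip
from scipy.spatial.transform import Rotation as R
def w2c(c): return cv2.Rodrigues(np.array(c["rvec"],float))[0], np.array(c["tvec"],float).ravel()
def c2w(c,p):
    r,t=w2c(c); return r.T@(np.array(p)-t)
def K(c):
    h,w=c["frame"].shape[:2]; f=h/2/np.tan(np.radians(c["vertical_fov"])/2)
    return f,c["cx"],c["cy"]
def proj(c,P):
    r,t=w2c(c); q=r@np.array(P)+t; f,cx,cy=K(c); return np.array([f*q[0]/q[2]+cx,f*q[1]/q[2]+cy])
def save(c,n,crop=None,s=1):
    im=c["frame"][...,::-1]
    if crop: im=im[crop[1]:crop[3],crop[0]:crop[2]]
    im=cv2.resize(im,None,fx=s,fy=s,interpolation=cv2.INTER_CUBIC); cv2.imwrite("pics/"+n,im)
E
python3 - <<'E'
from h import *
print(manip.get_obs())
for n in ("side","top"):
    c=manip.camera(n); save(c,n+"0.png",s=1.5)
    print(n,{k:v for k,v in c.items() if k!="frame"}, "campos",c2w(c,[0,0,0]))
    for nm in ["cabinet","catch_mid","door","hook","hook_ridge","gap_mid","hinge_top","door_corner","bins_mid","can_mid","carton_mid","tray","tray_free","parcel_mid","tape_roll","screwdriver"]:
        try:
            r=manip.search_frame(c,nm)
            print(nm,[(np.round(c2w(c,d["xyz"]),4).tolist(),np.round(proj(c,c2w(c,d["xyz"])),0).tolist(),round(d["p"],2)) for d in r[:4]])
        except Exception as e: print(nm,e)
E
```

```text
pics
{'clock': 0.0, 'joint_pos': array([ 1.12440058,  0.3328999 , -0.06473447,  1.46094261,  0.02158521,
        1.3499165 , -0.0885433 ]), 'joint_velocities': array([ 4.06836393e-05,  2.08352190e-03,  1.11817499e-03, -1.27771498e-03,
        8.94144188e-04,  1.30782436e-03, -1.48767177e-03]), 'tau': array([-3.21799325e-04, -6.25442576e+01,  4.90020728e-02, -3.91613352e+01,
        1.62874191e-02,  9.52471892e-03, -3.39790643e-05]), 'position': array([ 0.25687958, -0.56936153,  0.23849789]), 'ee_rot': array([ 9.77632518e-01,  2.10319087e-01, -1.75640186e-04, -7.14420940e-04]), 'ft_force': array([ 0.69456656, -0.31178782,  0.22348287]), 'torque': array([0.01618588, 0.03523762, 0.02861666]), 'grip_width': 1.0008447560253375}
side {'vertical_fov': 42.150833494551875, 'cx': 251.72489452024462, 'cy': 198.48536411563737, 'rvec': array([ 2.3544389 , -0.20369215,  0.08407722]), 'tvec': array([-0.5751797 ,  0.21748605,  1.35494295]), 'shot': 1} campos [ 0.42916578 -0.88515059  1.11639036]
cabinet [([0.7567, -0.1101, 0.2595], [331.0, 207.0], 0.7)]
catch_mid []
door [([0.6464, -0.0855, 0.1632],
[... 1845 characters left out ...]
 177.0], 0.84)]
bins_mid [([0.6371, -0.0201, 0.2139], [279.0, 178.0], 0.79)]
can_mid [([0.6373, -0.0219, 0.2157], [280.0, 178.0], 0.59)]
carton_mid [([0.7921, 0.2125, 0.1204], [195.0, 132.0], 0.8), ([0.686, 0.2241, 0.1331], [190.0, 167.0], 0.61), ([0.683, -0.2326, 0.1297], [354.0, 165.0], 0.6), ([0.6687, -0.0543, 0.2305], [293.0, 164.0], 0.48)]
tray [([0.4675, -0.3499, 0.003], [386.0, 242.0], 0.63), ([0.5084, 0.4549, 0.0258], [120.0, 233.0], 0.39)]
tray_free [([0.4679, -0.3471, 0.0042], [385.0, 242.0], 0.6)]
parcel_mid [([0.3754, -0.3337, 0.0501], [388.0, 275.0], 0.77)]
tape_roll [([0.6573, 0.4378, 0.0422], [126.0, 184.0], 0.73)]
screwdriver [([0.5084, 0.4569, 0.0245], [120.0, 233.0], 0.76)]
```

View pics/side0.png

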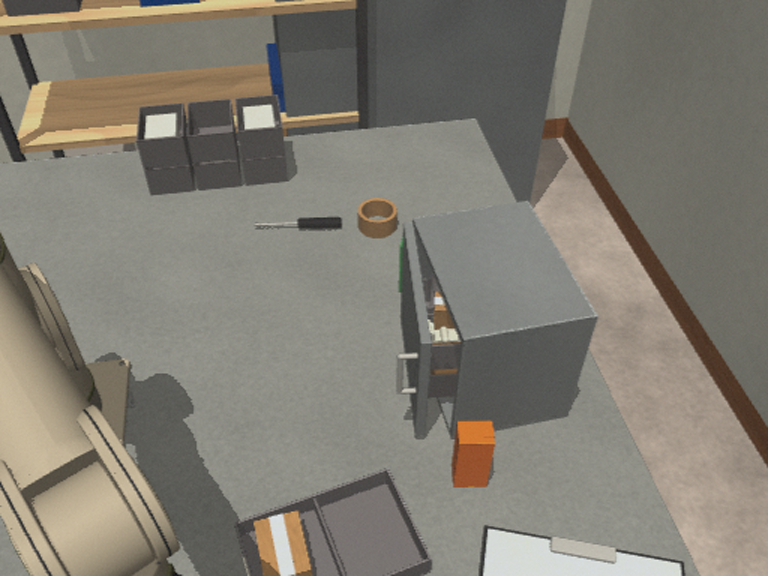

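View pics/top0.png

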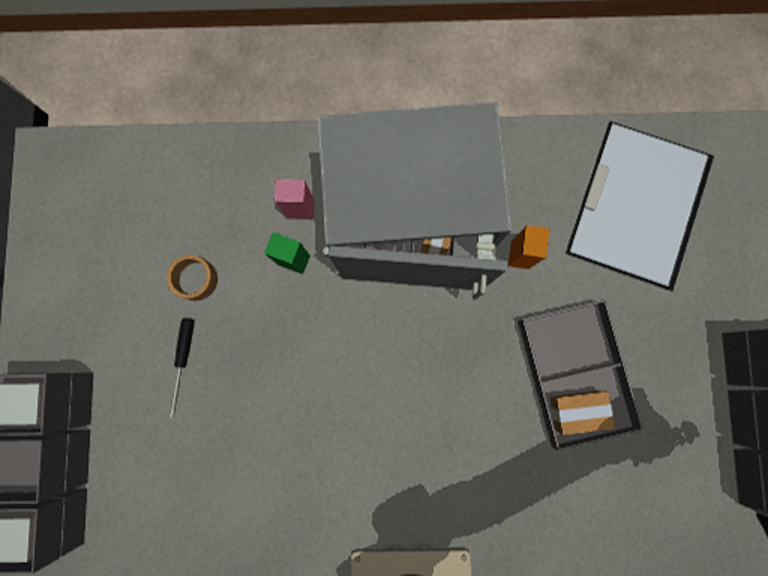

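```bash
python3 - <<'E'
from h import *
c=manip.camera("top"); save(c,"top1.png",(205,60,355,200),5)
c=manip.camera("side"); save(c,"side1.png",(255,125,405,300),4)
E
```

```text
(no output)
```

View pics/top1.png

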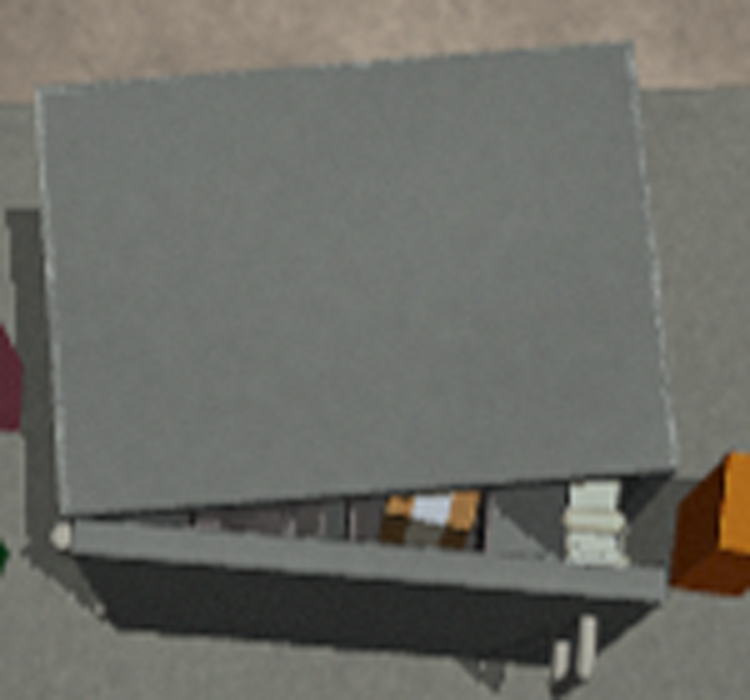

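View pics/side1.png

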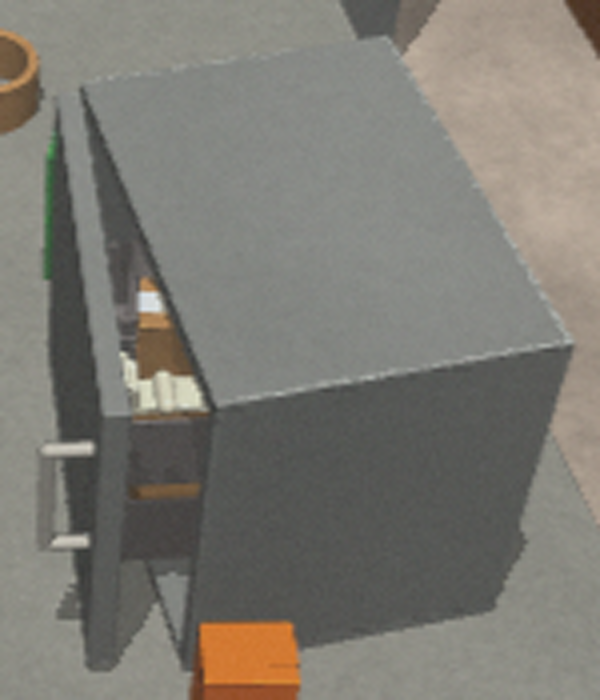

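```bash
cat > fit.py <<'E'
from h import *
from scipy.optimize import least_squares
ct=manip.camera("top"); cs=manip.camera("side")
P=[(0,.15),(.22,.15),(.22,-.15),(0,-.15)]  # FL BL BR FR
top=[(217.6,163),(213,78.4),(331.4,68.8),(340,154)]
side=[(275.5,147),(352.5,134.5),(397.75,211.25),(309.25,227)]
def T(q,p): 
    c,s=np.cos(q[2]),np.sin(q[2]); return [q[0]+c*p[0]-s*p[1],q[1]+s*p[0]+c*p[1],p[2]]
def res(q):
    r=[]
    for i,p in enumerate(P):
        X=T(q,(*p,.266)); r+=list(proj(ct,X)-top[i])+list(proj(cs,X)-side[i])
    return np.array(r)
s=least_squares(res,[.65,-.02,0]); q=s.x
print("cab",q,np.round(s.fun,1))
E
python3 - <<'E'
from fit import *
# door angle from top crop inner corner & outer corner
for th in (0.16,.17,.18,.185):
    u=np.array([-np.sin(th),-np.cos(th)]); n=np.array([np.cos(th),-np.sin(th)]) # n toward bins(+x at 0)
    H=np.array([0,.145])
    ic=H+.29*u; oc=ic-.018*n; rd=H+.255*u+.024*n
    for nm,p,z in (("ic",ic,.262),("oc",oc,.262),("ridge",rd,.246)):
        X=T(q,(*p,z)); print(th,nm,np.round(X,4),np.round(proj(ct,X),1),np.round(proj(cs,X),1))
print("meas ic top 338.6,174 ; oc top 337.8,180; side oc? (281,228.5) ic (287.5,228.5)")
ob=manip.get_obs(); print(ob["position"],R.from_quat(ob["ee_rot"]).as_matrix().round(3))
for nm in ("tray_free","parcel_mid","tray"):
    for c in (ct,cs):
        print(nm,[(np.round(c2w(c,d["xyz"]),4).tolist(),round(d["p"],2)) for d in manip.search_frame(c,nm)[:2]])
save(ct,"top2.png",(330,190,440,310),6); 
E
```

```text
cab [ 0.67596422 -0.01876518  0.05449563] [-0.  -0.2 -1.3 -1.7 -0.5 -1.7 -1.1 -0.6  1.  -1.2  0.1 -0.   1.6 -0.4
 -1.3  0.1]
0.16 ic [ 0.6375 -0.1624  0.262 ] [339.6 173. ] [287.3 228.9]
0.16 oc [ 0.6196 -0.1605  0.262 ] [339.1 180.3] [279.4 229.3]
0.16 ridge [ 0.6651 -0.1301  0.246 ] [324.5 163.4] [295.3 221.7]
0.17 ic [ 0.6346 -0.162   0.262 ] [339.5 174.2] [286. 229.]
0.17 oc [ 0.6168 -0.16    0.262 ] [339.  181.5] [278.1 229.3]
0.17 ridge [ 0.6625 -0.13    0.246 ] [324.5 164.4] [294.3 221.8]
0.18 ic [ 0.6318 -0.1617  0.262 ] [339.4 175.3] [284.7 229. ]
0.18 oc [ 0.6139 -0.1594  0.262 ] [338.8 182.7] [276.8 229.3]
0.18 ridge [ 0.66  -0.13   0.246] [324.5 165.5] [293.2 221.9]
0.185 ic [ 0.6303 -0.1615  0.262 ] [339.4 175.9] [284.1 229. ]
0.185 oc [ 0.6125 -0.1592  0.262 ] [338.7 183.3] [276.2 229.3]
0.185 ridge [ 0.6587 -0.1299  0.246 ] [324.5 166. ] [292.7 222. ]
meas ic top 338.6,174 ; oc top 337.8,180; side oc? (281,228.5) ic (287.5,228.5)
[ 0.25701181 -0.56972494  0.23931281] [[ 0.912  0.411  0.   ]
 [ 0.411 -0.912 -0.   ]
 [ 0.     0.    -1.   ]]
tray_free [([0.4678, -0.348, 0.0047], 0.71), ([0.6707, -0.0543, 0.2353], 0.66)]
tray_free [([0.492, -0.3139, 0.0034], 0.73), ([0.7551, -0.1087, 0.2578], 0.46)]
parcel_mid [([0.3749, -0.3312, 0.0504], 0.8)]
parcel_mid [([0.3776, -0.3418, 0.0513], 0.73)]
tray [([0.4669, -0.3473, 0.0061], 0.63), ([0.6352, -0.024, 0.2212], 0.53)]
tray [([0.4919, -0.3108, 0.0033], 0.8), ([0.6439, -0.086, 0.1666], 0.51)]
```

View pics/top2.png

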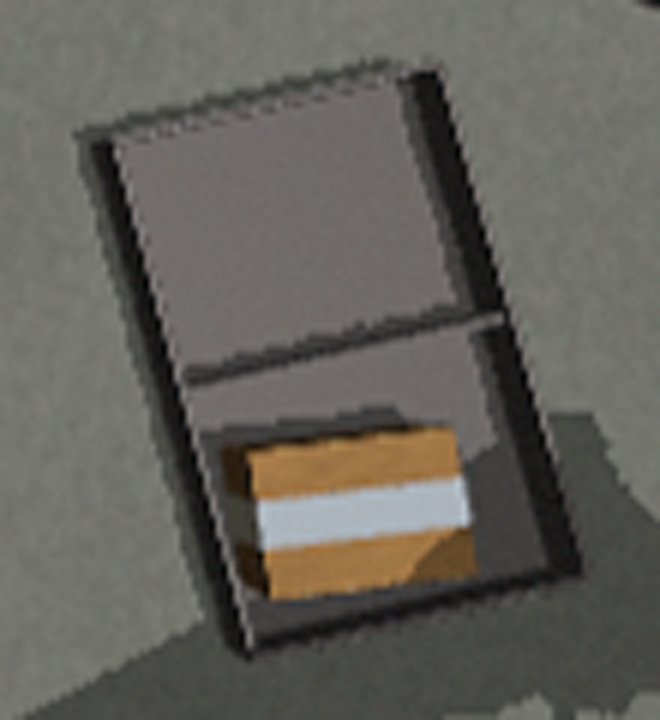

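Request:
arm_command(targets="0 0 -40 0 0 0; 0 0 -40 0 0 0; 20 -9 -20 0 0 0; 42 -18 0 0 0 0; 42 -18 0 0 0 0", grip=0, squeeze=40)

```text
clock: 2.82
position: [0.335, -0.4837, 0.3388]
ee_rot: [0.978, 0.211, 0.0, -0.0]
ft_force: [0.1, -0.3, -0.1]
grip_width: 0.002
```

Request:
arm_command(targets="42 -18 0 0 0 0;42 -18 0 0 0 0;42 -18 0 0 0 0;42 -18 0 0 0 0;42 -18 0 0 0 0")

```text
clock: 3.45
position: [0.489, -0.3146, 0.3388]
ee_rot: [0.977, 0.211, -0.0, -0.0]
ft_force: [0.5, 0.1, 0.2]
grip_width: 0.003
```

Request:
arm_command(targets="42 -18 0 0 0 0;42 -18 0 0 0 0;42 -18 0 0 0 -0.15;0 0 0 0 0 -0.18;0 0 0 0 0 -0.18")

```text
clock: 4.08
position: [0.5808, -0.2139, 0.3384]
ee_rot: [0.891, 0.454, -0.0, -0.001]
ft_force: [-0.5, -0.5, 0.2]
grip_width: -0.003
```

Request:
arm_command(targets="0 0 0 0 0 -0.18;0 0 0 0 0 -0.18;0 0 0 0 0 -0.18;0 0 0 0 0 -0.18;0 0 0 0 0 -0.18")

```text
clock: 4.7
position: [0.5804, -0.2146, 0.3387]
ee_rot: [0.605, 0.796, -0.0, -0.0]
ft_force: [0.3, 0.2, 0.7]
grip_width: 0.003
```

Request:
arm_command(targets="0 0 0 0 0 -0.18;0 0 0 0 0 -0.18;0 0 0 0 0 -0.18;0 0 0 0 0 -0.18;0 0 0 0 0 -0.18")

```text
clock: 5.32
position: [0.5805, -0.2146, 0.3387]
ee_rot: [0.199, 0.98, 0.0, -0.0]
ft_force: [0.2, -0.3, 0.1]
grip_width: 0.002
```

```bash
cat >> h.py <<'E'
def to(P,yaw=None):
    o=manip.get_obs(); M=R.from_quat(o["ee_rot"]).as_matrix(); y=2*np.arctan2(o["ee_rot"][1],o["ee_rot"][0])
    print("pos",o["position"].round(4),"yaw",round(y,3),"ft",o["ft_force"].round(1),"shift mm",(1e3*M.T@(np.array(P)-o["position"])).round(1),
      "" if yaw is None else ("tz",round(y-yaw,3), "shift after turn", (1e3*(R.from_euler('z',yaw)*R.from_euler('x',np.pi)).as_matrix().T@(np.array(P)-o["position"])).round(1)))
    print("q",o["joint_pos"].round(2), "clock",o["clock"],"tilt",M[:,2].round(3))
E
python3 - <<'E'
from h import *
to([.6625,-.13,.29],3.03)
E
```

```text
pos [ 0.5805 -0.2146  0.3387] yaw 2.741 ft [ 0.2 -0.3  0.1] shift mm [-42.7 109.9  48.7] ('tz', np.float64(-0.289), 'shift after turn', array([-72.1,  93.2,  48.7]))
q [ 0.76  0.36 -0.66  1.28  0.22  1.57  1.31] clock 5.325 tilt [-0.001  0.    -1.   ]
```

Request:
arm_command(targets="0 0 0 0 0 -0.145;0 0 0 0 0 -0.144;-36 46 0 0 0 0;-36 47 0 0 0 0;0 0 30 0 0 0")

```text
clock: 5.95
position: [0.6656, -0.124, 0.3096]
ee_rot: [0.054, 0.999, 0.002, 0.001]
ft_force: [0.0, -1.3, -0.4]
grip_width: 0.001
```

```bash
python3 - <<'E'
from h import *
to([.6625,-.13,.254],3.03)
c=manip.camera("top"); save(c,"top3.png",(255,90,375,220),5)
c=manip.camera("side"); save(c,"side3.png",(240,125,390,275),5)
E
```

```text
pos [ 0.6656 -0.124   0.3096] yaw 3.033 ft [ 0.  -1.3 -0.4] shift mm [ 2.5 -6.5 55.6] ('tz', np.float64(0.003), 'shift after turn', array([ 2.4, -6.3, 55.6]))
q [ 0.57  0.51 -0.71  1.16  0.32  1.58  1.39] clock 5.95 tilt [ 0.003  0.004 -1.   ]
```

View pics/top3.png

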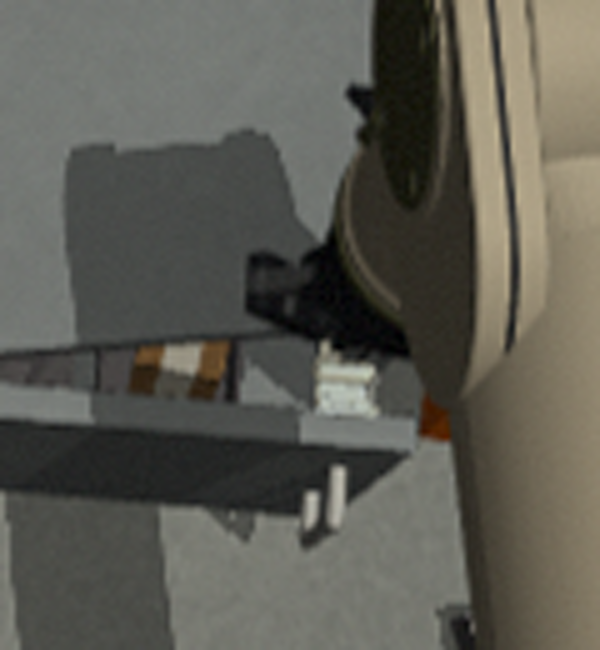

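View pics/side3.png

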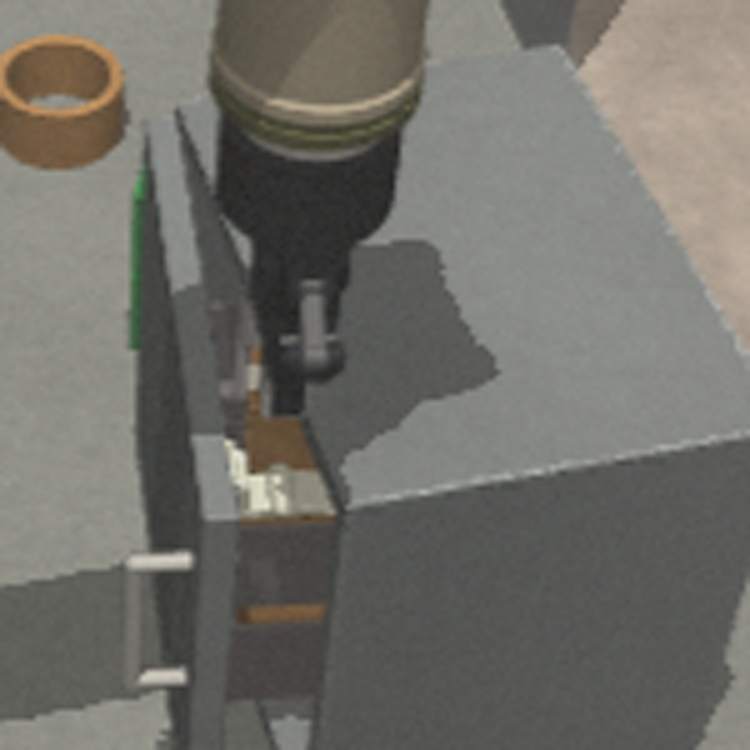

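Request:
arm_command(targets="2 -6 0 0 0 0;0 0 15 0 0 0;0 0 15 0 0 0;0 0 10 0 0 0;0 0 0 0 0 0")

```text
clock: 6.68
position: [0.6597, -0.1385, 0.2682]
ee_rot: [0.059, 0.998, 0.0, -0.001]
ft_force: [0.5, 0.3, -0.2]
grip_width: 0.001
```

```bash
python3 - <<'E'
from h import *
to([.6625,-.13,.254],3.03)
c=manip.camera("top"); save(c,"top4.png",(255,90,375,220),5)
c=manip.camera("side"); save(c,"side4.png",(240,165,340,265),7)
E
```

```text
pos [ 0.6597 -0.1385  0.2682] yaw 3.023 ft [ 0.5  0.3 -0.2] shift mm [-1.8  8.8 14.2] ('tz', np.float64(-0.007), 'shift after turn', array([-1.8,  8.8, 14.2]))
q [ 0.6   0.52 -0.7   1.24  0.33  1.5   1.39] clock 6.675 tilt [-0.002  0.    -1.   ]
```

View pics/side4.png

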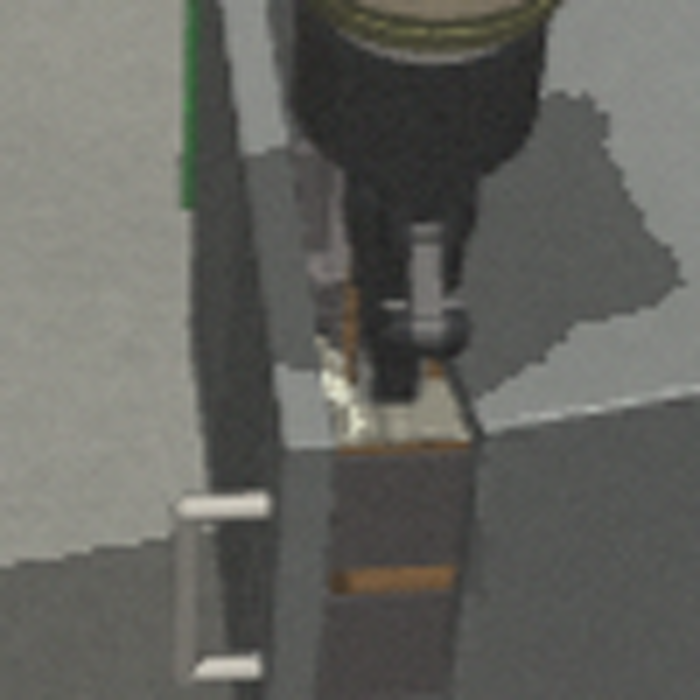

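Request:
arm_command(targets="-2 8 0 0 0 0;0 0 0 0 0 0;0 0 6 0 0 0;0 0 6 0 0 0;0 0 0 0 0 0")

```text
clock: 7.4
position: [0.6628, -0.131, 0.2564]
ee_rot: [0.059, 0.998, -0.0, -0.001]
ft_force: [-0.1, -0.1, -0.0]
grip_width: -0.002
```

Request:
arm_command(targets="0 0 3 0 0 0;0 0 3 0 0 0;0 0 0 0 0 0")

```text
clock: 7.78
position: [0.6634, -0.1307, 0.2517]
ee_rot: [0.059, 0.998, -0.0, 0.0]
ft_force: [0.9, 0.1, 3.2]
grip_width: 0.002
```

Request:
arm_command(targets="0 0 3 0 0 0;0 0 3 0 0 0;0 0 0 0 0 0")

```text
clock: 8.15
position: [0.6642, -0.1304, 0.2474]
ee_rot: [0.059, 0.998, -0.0, 0.002]
ft_force: [-0.0, 0.1, 11.7]
grip_width: -0.003
```

Request:
arm_command(targets="0 0 1 0 0 0;6 0 0 0 0 0.023;6 0 0 0 0 0.023;0 0 0 0 0 0")

```text
clock: 8.65
position: [0.6521, -0.1298, 0.247]
ee_rot: [0.083, 0.997, -0.001, 0.002]
ft_force: [-0.0, -1.4, 14.2]
grip_width: -0.001
```

```bash
python3 - <<'E'
from h import *
to([.6625,-.13,.254],3.03)
c=manip.camera("side"); save(c,"side5.png",(240,165,340,265),7)
E
```

```text
pos [ 0.6521 -0.1298  0.247 ] yaw 2.976 ft [-0.  -1.4 14.2] shift mm [-10.4   1.6  -6.9] ('tz', np.float64(-0.054), 'shift after turn', array([-10.4,   1. ,  -7. ]))
q [ 0.61  0.5  -0.7   1.31  0.32  1.44  1.33] clock 8.65 tilt [ 0.004 -0.002 -1.   ]
```

View pics/side5.png

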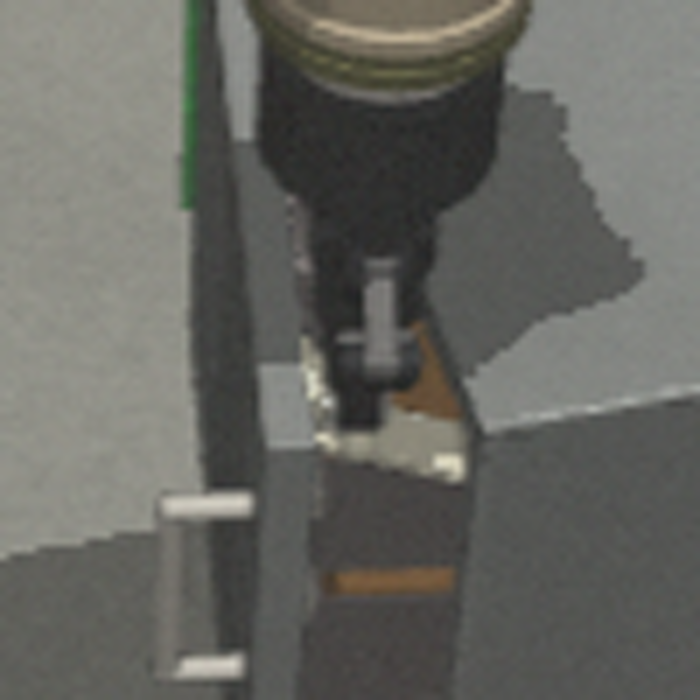

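Request:
arm_command(targets="8 0 0 0 0 0.03;8 0 0 0 0 0.03;8 0 0 0 0 0.03;8 0 0 0 0 0.03;0 0 0 0 0 0")

```text
clock: 9.32
position: [0.6203, -0.1255, 0.2468]
ee_rot: [0.144, 0.99, -0.002, 0.002]
ft_force: [-2.1, -7.9, 13.4]
grip_width: 0.001
```

```bash
python3 - <<'E'
from h import *
to([.6625,-.13,.254],3.03)
c=manip.camera("side"); save(c,"side6.png",(240,165,340,265),7)
E
```

```text
pos [ 0.6203 -0.1255  0.2468] yaw 2.853 ft [-2.1 -7.9 13.4] shift mm [-41.8   7.6  -7. ] ('tz', np.float64(-0.177), 'shift after turn', array([-42.4,   0.2,  -7.2]))
q [ 0.64  0.43 -0.7   1.4   0.28  1.41  1.23] clock 9.325 tilt [ 0.003 -0.005 -1.   ]
```

View pics/side6.png

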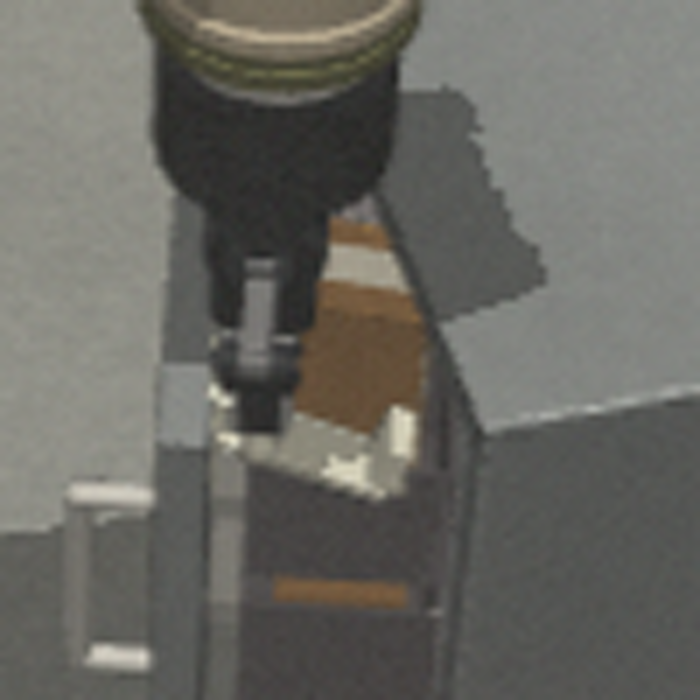

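Request:
arm_command(targets="0 0 -8 0 0 0;13 0 0 0 0 0.04;20 1 0 0 0 0.08;25 1 0 0 0 0.1;25 1 0 0 0 0.1")

```text
clock: 10.0
position: [0.5431, -0.0883, 0.2517]
ee_rot: [0.301, 0.954, -0.001, -0.0]
ft_force: [-1.0, -3.6, 4.5]
grip_width: 0.003
```

```bash
cat > arc.py <<'E'
from fit import *
H=np.array(T(q,(0,.145,0)))[:2]
o=manip.get_obs(); p=o["position"][:2]-H; y=2*np.arctan2(o["ee_rot"][1],o["ee_rot"][0])
# door angle if TCP is 11 mm off inner face
r=np.hypot(*p); a=np.arctan2(p[1],p[0])-q[2]  # cab frame angle ; u angle = -pi/2 - th ; TCP angle = -pi/2-th+asin(.011/r)
th=-(a+np.pi/2)+np.arcsin(.011/r); th=(th+np.pi)%(2*np.pi)-np.pi
print("r",r,"th if touching",th,"yaw align err", y-(np.pi+q[2]-th), "ft",o["ft_force"].round(1), o["position"],o["joint_pos"].round(2))
E
python3 - <<'E'
from arc import *
save(ct,"top7.png",(205,90,355,260),4)
E
```

```text
cab [ 0.67596422 -0.01876518  0.05449563] [-0.  -0.2 -1.3 -1.7 -0.5 -1.7 -1.1 -0.6  1.  -1.2  0.1 -0.   1.6 -0.4
 -1.3  0.1]
r 0.24664117941549601 th if touching 0.6341598637462535 yaw align err -0.02789500220418928 ft [-0.8  0.7  0.4] [ 0.54230781 -0.08615179  0.25212973] [ 0.68  0.23 -0.7   1.61  0.15  1.36  0.93]
```

View pics/top7.png

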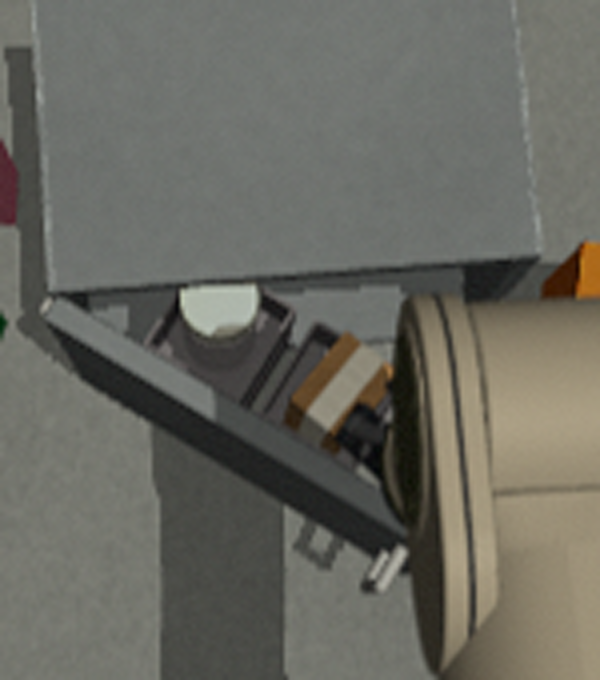

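Request:
arm_command(targets="25 -3 0 0 0 0.1;25 -2 0 0 0 0.1;25 1 0 0 0 0.1;25 1 0 0 0 0.1;25 1 0 0 0 0.1")

```text
clock: 10.72
position: [0.4567, -0.0008, 0.2516]
ee_rot: [0.527, 0.85, -0.001, -0.0]
ft_force: [-3.2, -2.7, 3.3]
grip_width: 0.001
```

```bash
python3 - <<'E'
from arc import *
save(ct,"top8.png",(205,90,355,260),4)
E
```

```text
cab [ 0.67596422 -0.01876518  0.05449563] [-0.  -0.2 -1.3 -1.7 -0.5 -1.7 -1.1 -0.6  1.  -1.2  0.1 -0.   1.6 -0.4
 -1.3  0.1]
r 0.24533418074726043 th if touching 1.1395954535956312 yaw align err -0.02017446076210616 ft [ 0.4 -0.7  1. ] [0.45645824 0.0018789  0.25179595] [ 0.65 -0.01 -0.74  1.83 -0.01  1.32  0.38]
```

View pics/top8.png

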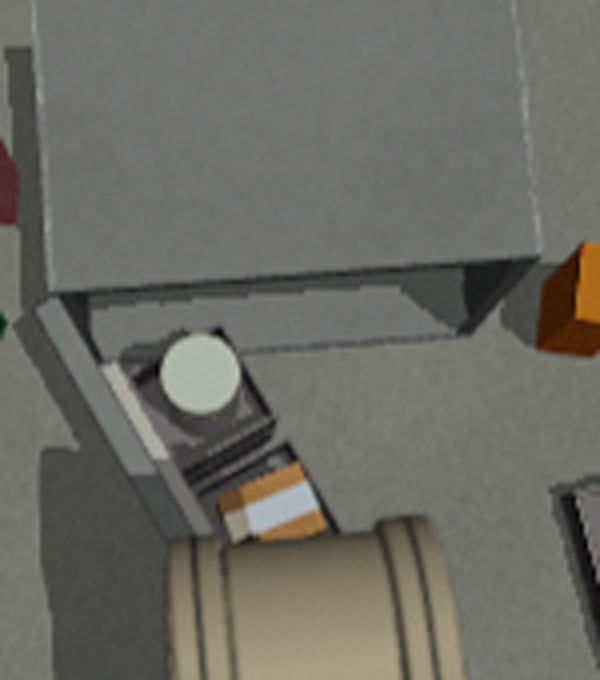

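Request:
arm_command(targets="25 0 0 0 0 0.1;25 0 0 0 0 0.1;22 0 0 0 0 0.08;15 0 0 0 0 0.06;10 0 0 0 0 0.04")

```text
clock: 11.45
position: [0.4275, 0.0914, 0.2516]
ee_rot: [0.677, 0.736, -0.001, -0.0]
ft_force: [-1.5, -1.8, 1.5]
grip_width: 0.0
```

```bash
python3 - <<'E'
from arc import *
save(ct,"top9.png",(195,90,345,280),4)
E
```

```text
cab [ 0.67596422 -0.01876518  0.05449563] [-0.  -0.2 -1.3 -1.7 -0.5 -1.7 -1.1 -0.6  1.  -1.2  0.1 -0.   1.6 -0.4
 -1.3  0.1]
r 0.24282702289139554 th if touching 1.5300001367540617 yaw align err -0.008203583791197566 ft [-0.  -0.7 -0. ] [0.42763568 0.09198876 0.25173168] [ 0.58 -0.07 -0.84  1.87 -0.06  1.32 -0.16]
```

View pics/top9.png

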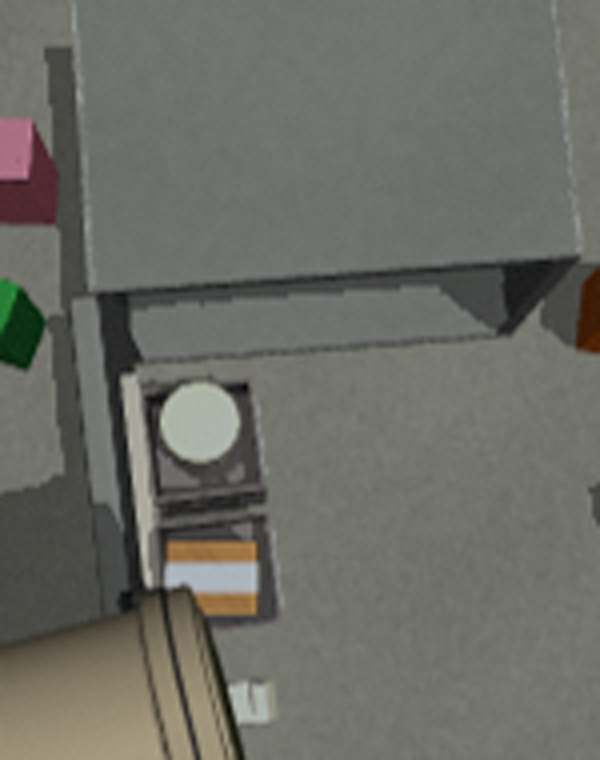

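Request:
arm_command(targets="-6 0 0 0 0 0;0 0 -30 0 0 0;0 0 -40 0 0 0;-30 0 -30 0 0 0;0 0 0 0 0 0", grip=68)

```text
clock: 12.18
position: [0.4325, 0.052, 0.3537]
ee_rot: [0.678, 0.735, 0.001, 0.001]
ft_force: [0.8, 0.1, -1.2]
grip_width: 0.795
```

```bash
python3 - <<'E'
from arc import *
def bp(c,uv,z):
    r,t=w2c(c); f,cx,cy=K(c); d=r.T@np.array([(uv[0]-cx)/f,(uv[1]-cy)/f,1]); C=-r.T@t; return C+d*(z-C[2])/d[2]
print("can top", bp(ct,(245,195.5),.245))
for th in (1.5,1.53,1.57,1.6):
    u=np.array([-np.sin(th),-np.cos(th)]); n=np.array([np.cos(th),-np.sin(th)])
    Hc=np.array([0,.145])
    for nm,p,z in (("corner",Hc+.29*u,.262),("ocorner",Hc+.29*u-.018*n,.262),("bin",Hc+.085*u+.05*n,.245)):
        X=T(q,(*p,z)); print(th,nm,np.round(X,4),np.round(proj(ct,X),1))
for c in (ct,cs):
    print([(np.round(c2w(c,d["xyz"]),4).tolist(),np.round(proj(c,c2w(c,d["xyz"])),1).tolist(),round(d["p"],2)) for d in manip.search_frame(c,"can_mid")])
save(ct,"top10.png",(195,90,345,280),4)
save(cs,"side10.png",(150,110,350,270),4)
E
```

```text
cab [ 0.67596422 -0.01876518  0.05449563] [-0.  -0.2 -1.3 -1.7 -0.5 -1.7 -1.1 -0.6  1.  -1.2  0.1 -0.   1.6 -0.4
 -1.3  0.1]
r 0.24726941287825016 th if touching 1.375660081788201 yaw align err -0.1647132545274903 ft [-0.1 -0.2 -0.6] [0.43141608 0.05433377 0.35169228] [ 0.63 -0.12 -0.77  1.7  -0.08  1.53 -0.04]
can top [0.58946836 0.06667684 0.245     ]
1.5 corner [0.3803 0.0898 0.262 ] [236.  284.2]
1.5 ocorner [0.3781 0.1076 0.262 ] [228.3 285.3]
1.5 bin [0.59   0.0658 0.245 ] [245.4 195.3]
1.53 corner [0.3794 0.0984 0.262 ] [232.3 284.7]
1.53 ocorner [0.3777 0.1163 0.262 ] [224.6 285.5]
1.53 bin [0.5882 0.0682 0.245 ] [244.4 196. ]
1.57 corner [0.3785 0.11   0.262 ] [227.3 285.1]
1.57 ocorner [0.3775 0.128  0.262 ] [219.6 285.7]
1.57 bin [0.586  0.0714 0.245 ] [243.1 197. ]
1.6 corner [0.3782 0.1187 0.262 ] [223.5 285.3]
1.6 ocorner [0.3777 0.1367 0.262 ] [215.8 285.7]
1.6 bin [0.5844 0.0739 0.245 ] [242.1 197.6]
[([0.5891, 0.0638, 0.2398], [246.2, 195.9], 0.84)]
[]
```

View pics/top10.png

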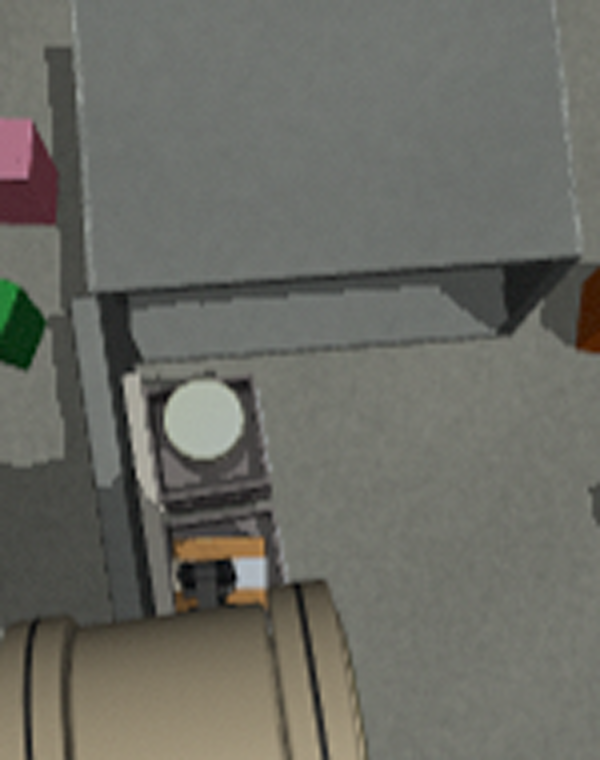

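View pics/side10.png

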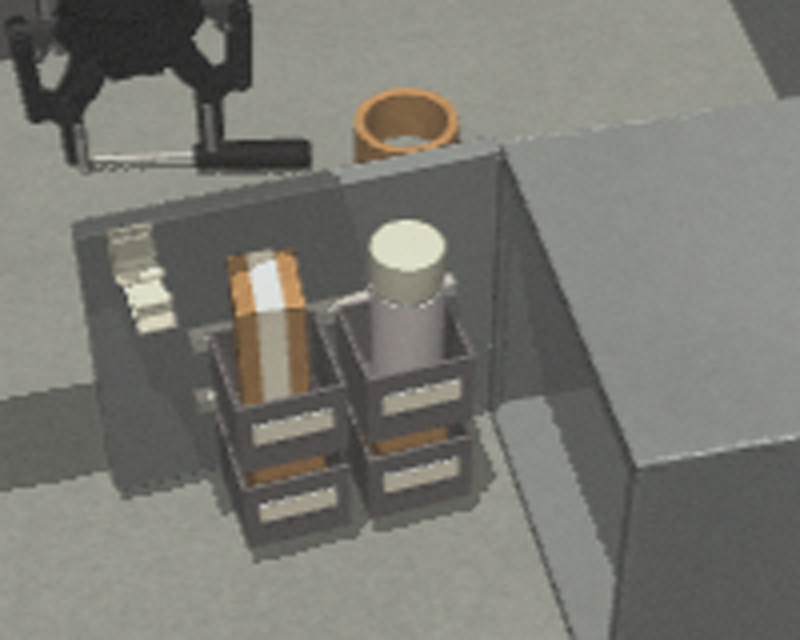

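```bash
python3 - <<'E'
from arc import *
for th in (1.4,1.45,1.5,1.55):
    u=np.array([-np.sin(th),-np.cos(th)]); n=np.array([np.cos(th),-np.sin(th)]); Hc=np.array([0,.145])
    for nm,p,z in (("corner",Hc+.29*u,.262),("ocorner",Hc+.29*u-.018*n,.262),("botcorner",Hc+.29*u,.012)):
        X=T(q,(*p,z)); print(th,nm,np.round(proj(cs,X),1), "crop",np.round((proj(cs,X)-[150,110])*4))
# triangulate can
def r(X): return np.r_[proj(ct,[X[0],X[1],.245])-[245.75,194.5], proj(cs,[X[0],X[1],.245])-[251.75,171.5]]
s=least_squares(r,[.59,.066]); print("can",s.x,s.fun)
to([*s.x,.30], None)
to([*s.x,.192],1.625)
E
```

```text
cab [ 0.67596422 -0.01876518  0.05449563] [-0.  -0.2 -1.3 -1.7 -0.5 -1.7 -1.1 -0.6  1.  -1.2  0.1 -0.   1.6 -0.4
 -1.3  0.1]
r 0.24725129856580277 th if touching 1.3799052069716806 yaw align err -0.15844319086176695 ft [-0.3  0.5 -0.8] [0.43113149 0.05534343 0.35149807] [ 0.63 -0.12 -0.77  1.7  -0.08  1.53 -0.04]
1.4 corner [170.1 176. ] crop [ 81. 264.]
1.4 ocorner [168.1 171.6] crop [ 73. 246.]
1.4 botcorner [180.2 239.8] crop [121. 519.]
1.45 corner [168.7 172.4] crop [ 75. 250.]
1.45 ocorner [167.1 168. ] crop [ 68. 232.]
1.45 botcorner [178.9 236.3] crop [115. 505.]
1.5 corner [167.5 168.8] crop [ 70. 235.]
1.5 ocorner [166.2 164.4] crop [ 65. 217.]
1.5 botcorner [177.8 232.7] crop [111. 491.]
1.55 corner [166.6 165.2] crop [ 67. 221.]
1.55 ocorner [165.7 160.8] crop [ 63. 203.]
1.55 botcorner [176.9 229. ] crop [108. 476.]
can [0.59323973 0.06365964] [ 0.46209636 -0.55434657 -0.6559401  -0.5903788 ]
pos [0.4311 0.0553 0.3515] yaw 1.658 ft [-0.3  0.5 -0.8] shift mm [ -5.8 162.3  51.3] 
q [ 0.63 -0.12 -0.77  1.7  -0.08  1.53 -0.04] clock 12.475 tilt [-0.001  0.    -1.   ]
pos [0.4311 0.0553 0.3515] yaw 1.658 ft [-0.3  0.5 -0.8] shift mm [ -5.8 162.4 159.3] ('tz', np.float64(0.033), 'shift after turn', array([ -0.5, 162.3, 159.5]))
q [ 0.63 -0.12 -0.77  1.7  -0.08  1.53 -0.04] clock 12.475 tilt [-0.001  0.    -1.   ]
```

Request:
arm_command(targets="5 -5 0 0 0 0;0 0 20 0 0 0;0 0 40 0 0 0;0 0 37 0 0 0;0 0 0 0 0 0", grip=0)

```text
clock: 13.1
position: [0.4246, 0.0597, 0.2537]
ee_rot: [0.676, 0.737, -0.001, -0.001]
ft_force: [0.3, -0.4, 2.1]
grip_width: 0.003
```

Request:
arm_command(targets="9 0 0 0 0 0;9 0 0 0 0 0;8 0 0 0 0 0;7 0 0 0 0 0.03;6 0 0 0 0 0.03")

```text
clock: 13.72
position: [0.4229, 0.0991, 0.2557]
ee_rot: [0.698, 0.716, 0.0, 0.0]
ft_force: [0.5, -0.3, 0.9]
grip_width: 0.001
```

```bash
python3 - <<'E'
from arc import *
save(cs,"side11.png",(150,110,350,270),4)
E
```

```text
cab [ 0.67596422 -0.01876518  0.05449563] [-0.  -0.2 -1.3 -1.7 -0.5 -1.7 -1.1 -0.6  1.  -1.2  0.1 -0.   1.6 -0.4
 -1.3  0.1]
r 0.24657423098323508 th if touching 1.5619084379719474 yaw align err -0.0364064666497208 ft [-0.5 -0.   0.6] [0.42292892 0.09943892 0.25569822] [ 0.58 -0.09 -0.85  1.87 -0.07  1.33 -0.23]
```

View pics/side11.png

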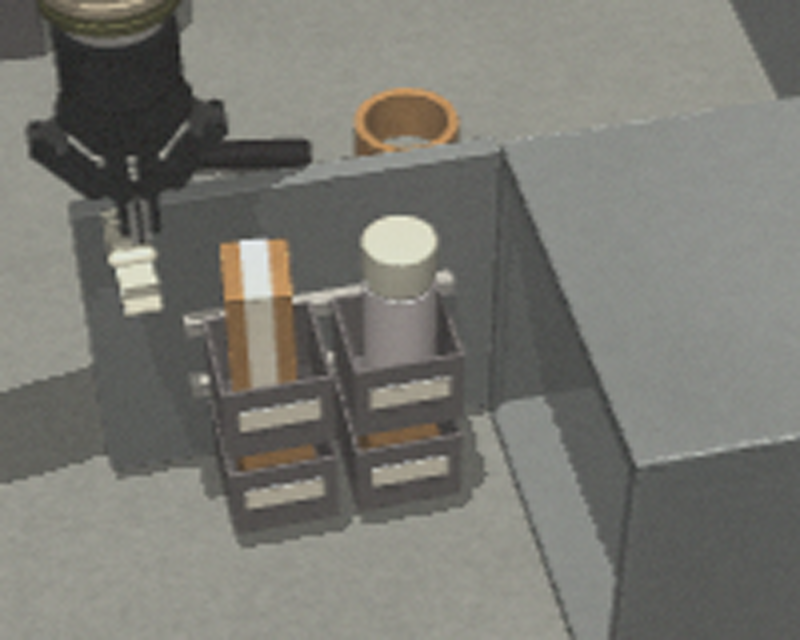

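Request:
arm_command(targets="-8 0 0 0 0 0;-8 0 0 0 0 0;0 0 -30 0 0 0;0 0 -40 0 0 0;-5 30 -30 0 0 0")

```text
clock: 14.45
position: [0.4533, 0.0779, 0.3576]
ee_rot: [0.698, 0.716, 0.0, 0.002]
ft_force: [0.4, 0.5, 0.3]
grip_width: 0.001
```

```bash
python3 - <<'E'
from arc import *
save(cs,"side12.png",(150,110,350,270),4)
save(ct,"top12.png",(195,90,345,280),4)
for c in (ct,cs):
    print([(np.round(c2w(c,d["xyz"]),4).tolist(),np.round(proj(c,c2w(c,d["xyz"])),1).tolist(),round(d["p"],2)) for d in manip.search_frame(c,"can_mid")])
E
```

```text
cab [ 0.67596422 -0.01876518  0.05449563] [-0.  -0.2 -1.3 -1.7 -0.5 -1.7 -1.1 -0.6  1.  -1.2  0.1 -0.   1.6 -0.4
 -1.3  0.1]
r 0.21760965354843914 th if touching 1.4464123004288592 yaw align err -0.15532859652362907 ft [-0.2 -0.8 -0.5] [0.45615983 0.0765259  0.35775011] [ 0.61 -0.04 -0.83  1.63 -0.03  1.54 -0.2 ]
[([0.5828, 0.0713, 0.2391], [243.3, 198.5], 0.73)]
[([0.5817, 0.0553, 0.2197], [247.3, 180.7], 0.6)]
```

View pics/side12.png

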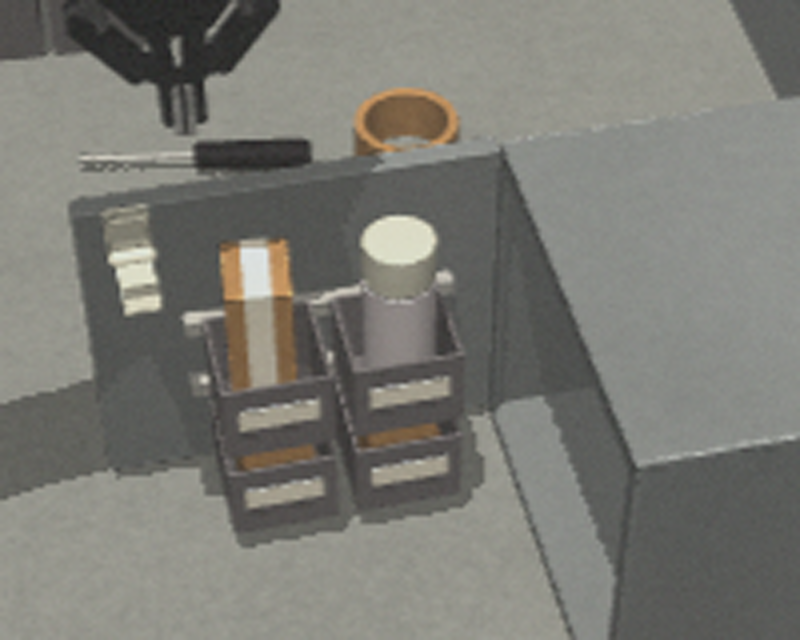

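View pics/top12.png

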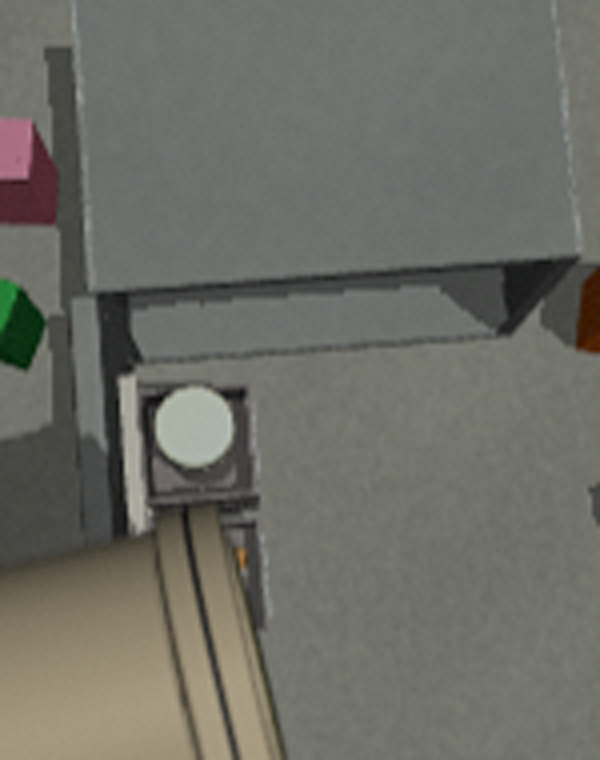

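```bash
python3 - <<'E'
from arc import *
def r(X): return np.r_[proj(ct,[X[0],X[1],.245])-[243.75,196.75], proj(cs,[X[0],X[1],.245])-[249.75,170]]
s=least_squares(r,[.59,.066]); print("can",s.x,s.fun)
to([*s.x,.32], None)
E
```

```text
cab [ 0.67596422 -0.01876518  0.05449563] [-0.  -0.2 -1.3 -1.7 -0.5 -1.7 -1.1 -0.6  1.  -1.2  0.1 -0.   1.6 -0.4
 -1.3  0.1]
r 0.22062581329387812 th if touching 1.4558183199521952 yaw align err -0.14333738609872992 ft [-0.9  1.  -0.8] [0.45272697 0.0780119  0.35438625] [ 0.61 -0.05 -0.83  1.64 -0.04  1.54 -0.19]
can [0.58834682 0.06907764] [ 0.27434947 -0.77560591 -0.85881153 -0.24904932]
pos [0.4527 0.078  0.3544] yaw 1.597 ft [-0.9  1.  -0.8] shift mm [-12.5 135.4  34.2] 
q [ 0.61 -0.05 -0.83  1.64 -0.04  1.54 -0.19] clock 14.75 tilt [-0.002 -0.    -1.   ]
```

Request:
arm_command(targets="-4 35 0 0 0 0;-4 35 0 0 0 0;-4 35 0 0 0 0;0 30 0 0 0 0;0 0 0 0 0 0", grip=63)

```text
clock: 15.38
position: [0.5891, 0.0696, 0.3534]
ee_rot: [0.698, 0.716, -0.001, -0.001]
ft_force: [0.0, 0.1, -1.0]
grip_width: 0.741
```

```bash
python3 - <<'E'
from h import *
to([.588,.0692,.25],None)
E
```

```text
pos [0.5891 0.0696 0.3534] yaw 1.597 ft [ 0.   0.1 -1. ] shift mm [ -0.5  -0.8 103.4] 
q [ 0.45  0.34 -0.85  1.32  0.25  1.6  -0.34] clock 15.375 tilt [-0.003  0.001 -1.   ]
```

Request:
arm_command(targets="0 0 35 0 0 0;0 0 35 0 0 0;0 -1 20 0 0 0;0 0 8 0 0 0;0 0 0 0 0 0")

```text
clock: 16.0
position: [0.5872, 0.0697, 0.2576]
ee_rot: [0.698, 0.716, -0.0, 0.0]
ft_force: [0.0, -0.7, -0.4]
grip_width: 0.733
```

```bash
python3 - <<'E'
from h import *
to([.588,.0692,.216],None)
c=manip.camera("side"); save(c,"side13.png",(190,110,310,220),6)
c=manip.camera("top"); save(c,"top13.png",(195,130,315,250),5)
E
```

```text
pos [0.5872 0.0697 0.2576] yaw 1.597 ft [ 0.  -0.7 -0.4] shift mm [-0.5  0.8 41.6] 
q [ 0.47  0.36 -0.84  1.49  0.27  1.41 -0.36] clock 16.0 tilt [-0.    -0.001 -1.   ]
```

View pics/side13.png

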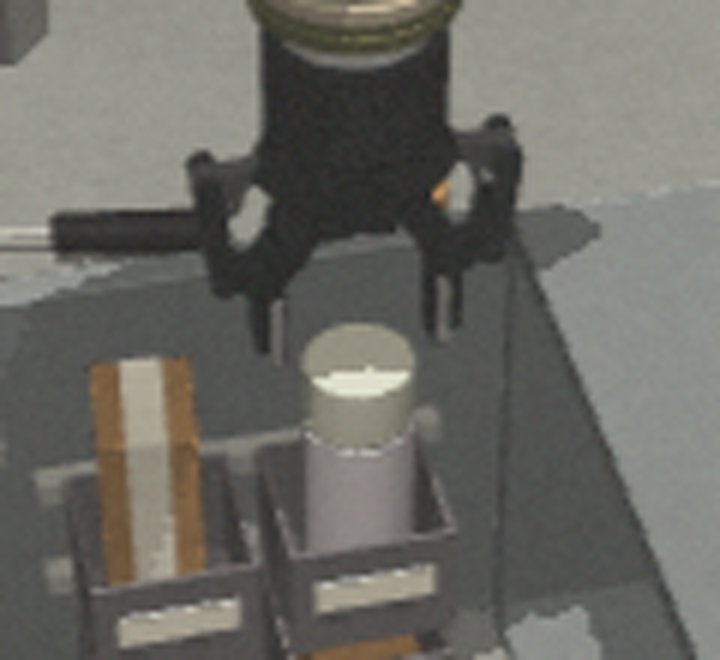

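View pics/top13.png

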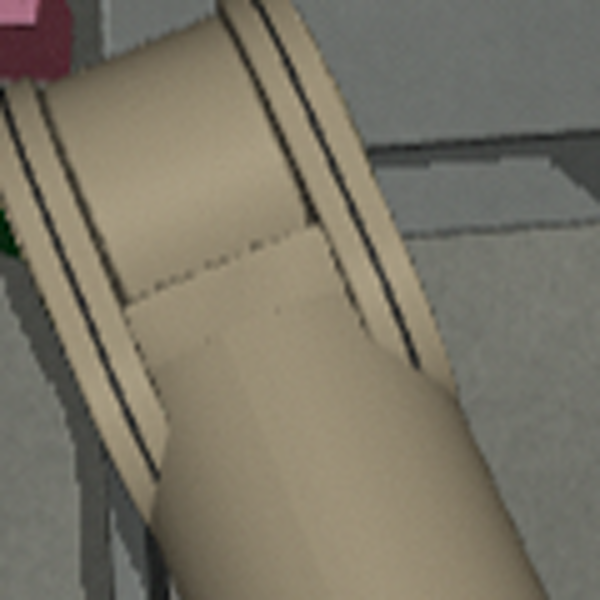

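Request:
arm_command(targets="0 2 0 0 0 0;0 0 12 0 0 0;0 0 12 0 0 0;0 0 12 0 0 0;0 0 5 0 0 0")

```text
clock: 16.73
position: [0.5893, 0.0696, 0.215]
ee_rot: [0.698, 0.716, -0.001, -0.0]
ft_force: [-0.1, 0.6, 0.4]
grip_width: 0.734
```

```bash
python3 - <<'E'
from h import *
to([.588,.0692,.216],None)
c=manip.camera("side"); save(c,"side14.png",(190,110,310,220),6)
E
```

```text
pos [0.5893 0.0696 0.215 ] yaw 1.597 ft [-0.1  0.6  0.4] shift mm [-0.4 -1.3 -1. ] 
q [ 0.46  0.39 -0.83  1.55  0.3   1.33 -0.38] clock 16.725 tilt [-0.001 -0.    -1.   ]
```

View pics/side14.png

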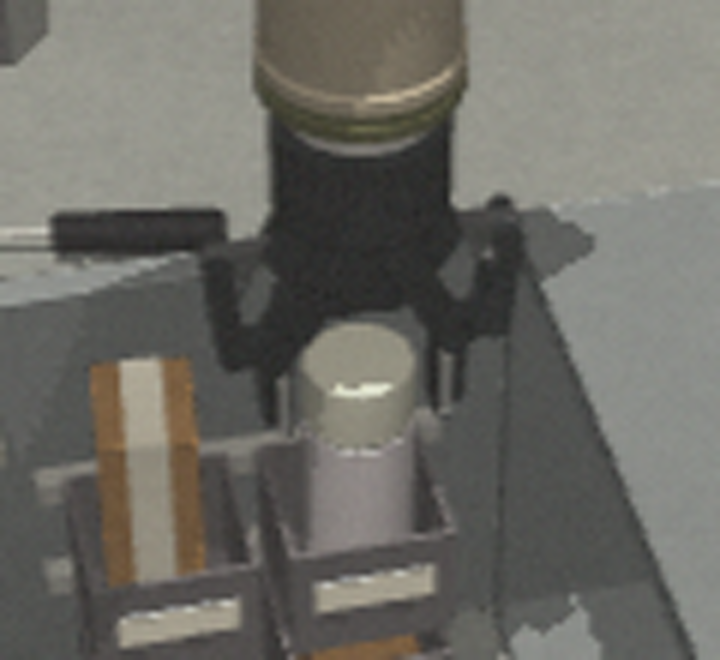

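Request:
arm_command(targets="0 0 0 0 0 0;0 0 0 0 0 0;0 0 0 0 0 0;0 0 0 0 0 0", grip=40, squeeze=40)

```text
clock: 17.27
position: [0.5898, 0.0697, 0.2164]
ee_rot: [0.698, 0.716, 0.0, 0.0]
ft_force: [0.7, -0.4, -2.0]
grip_width: 0.575
```

Request:
arm_command(targets="0 0 -6 0 0 0;0 0 -15 0 0 0;0 0 -20 0 0 0;0 0 -20 0 0 0;0 0 0 0 0 0")

```text
clock: 17.9
position: [0.5906, 0.0702, 0.2799]
ee_rot: [0.698, 0.716, 0.001, 0.001]
ft_force: [0.2, -0.3, -1.6]
grip_width: 0.574
```

```bash
python3 - <<'E'
from h import *
to([.588,.0692,.32],None)
c=manip.camera("side"); save(c,"side15.png",(190,90,310,220),5)
E
```

```text
pos [0.5906 0.0702 0.2799] yaw 1.597 ft [ 0.2 -0.3 -1.6] shift mm [ -0.9  -2.5 -40.1] 
q [ 0.46  0.35 -0.84  1.45  0.27  1.45 -0.35] clock 17.9 tilt [ 0.004  0.    -1.   ]
```

View pics/side15.png

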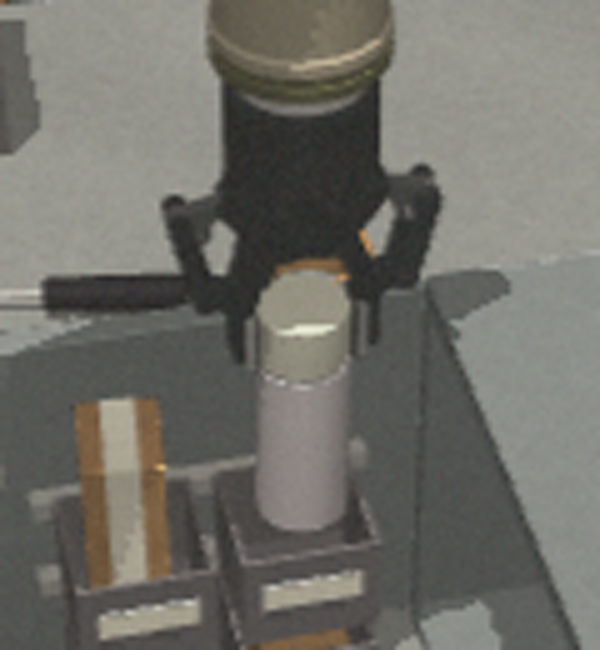

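Request:
arm_command(targets="0 0 -20 0 0 0;0 0 -15 0 0 0;-25 0 -5 0 0 0")

```text
clock: 18.32
position: [0.5903, 0.0469, 0.3183]
ee_rot: [0.696, 0.718, 0.001, 0.0]
ft_force: [0.5, -0.3, -1.9]
grip_width: 0.577
```

```bash
python3 - <<'E'
from fit import *
# tray fit
top=[(343.7,212),(403.3,201.3),(426.7,285.8),(370.5,299.2)]
C=[(.13,.085),(.13,-.085),(-.13,-.085),(-.13,.085)]
r=lambda t: np.ravel([proj(ct,T(t,(*p,.045)))-m for p,m in zip(C,top)])
s=least_squares(r,[.43,-.33,0]); print("tray",s.x,s.fun.round(1))
F=T(s.x,(.065,0,.004)); print("free",F, proj(ct,F),proj(cs,F))
im=ct["frame"].copy(); im2=cs["frame"].copy()
for cc,i in((ct,im),(cs,im2)):
    pts=[proj(cc,T(s.x,(*p,.045))) for p in C]
    cv2.polylines(i,[np.int32(np.round(pts))],True,(255,0,0)); cv2.circle(i,tuple(np.int32(np.round(proj(cc,F)))),2,(0,255,0),-1)
ct["frame"]=im; save(ct,"top16.png",(300,170,460,330),3)
cs["frame"]=im2; save(cs,"side16.png",(140,280,320,384),3)
to([F[0],F[1],.31])
E
```

```text
cab [ 0.67596422 -0.01876518  0.05449563] [-0.  -0.2 -1.3 -1.7 -0.5 -1.7 -1.1 -0.6  1.  -1.2  0.1 -0.   1.6 -0.4
 -1.3  0.1]
tray [ 0.44947785 -0.33474883  0.21127487] [ 2.4  0.2 -1.7 -2.1  0.2  0.8 -0.9  1. ]
free [np.float64(0.5130325372679199), np.float64(-0.3211179047216618), 0.004] [375.46164685 227.58060396] [245.62332247 356.09240459]
pos [0.591  0.0417 0.3176] yaw 1.593 ft [ 0.6 -0.3 -1.3] shift mm [-361.   -86.     8.1] 
q [ 0.5   0.34 -0.84  1.39  0.25  1.52 -0.3 ] clock 18.425 tilt [ 0.001 -0.002 -1.   ]
```

View pics/top16.png

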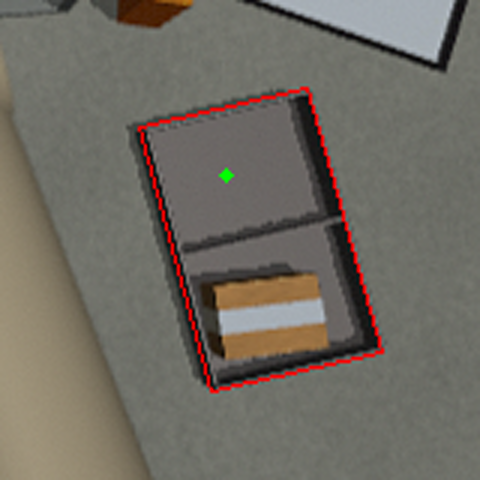

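View pics/side16.png

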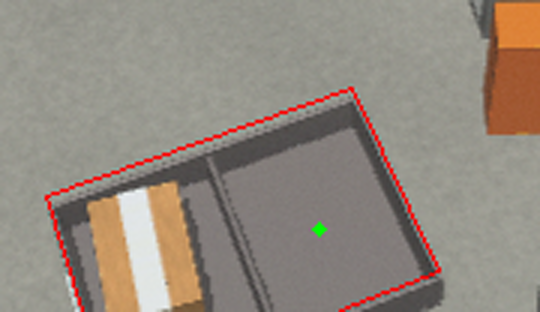

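Request:
arm_command(targets="-30 -7 0 0 0 0;-40 -10 0 0 0 0;-40 -10 0 0 0 0;-40 -10 0 0 0 0;-40 -10 0 0 0 0")

```text
clock: 19.05
position: [0.5479, -0.1473, 0.317]
ee_rot: [0.698, 0.716, -0.0, -0.0]
ft_force: [0.5, -0.6, -1.8]
grip_width: 0.576
```

Request:
arm_command(targets="-40 -10 0 0 0 0;-40 -10 0 0 0 0;-40 -10 0 0 0 0;-35 -9 0 0 0 0;0 0 0 0 0 0")

```text
clock: 19.68
position: [0.512, -0.3056, 0.3163]
ee_rot: [0.7, 0.714, -0.001, -0.001]
ft_force: [-0.2, 0.4, -1.6]
grip_width: 0.574
```

```bash
python3 - <<'E'
from h import *
to([.511,-.321,.125])
E
```

```text
pos [ 0.512  -0.3056  0.3163] yaw 1.591 ft [-0.2  0.4 -1.6] shift mm [-15.4  -1.1 191.4] 
q [ 0.99  0.31 -0.67  1.39  0.19  1.51  0.35] clock 19.675 tilt [-0.001 -0.    -1.   ]
```

Request:
arm_command(targets="-15 -1 20 0 0 0;0 0 45 0 0 0;0 0 45 0 0 0;0 0 45 0 0 0;0 0 20 0 0 0")

```text
clock: 20.3
position: [0.5115, -0.3162, 0.1387]
ee_rot: [0.697, 0.717, -0.0, -0.002]
ft_force: [0.0, 0.7, -1.7]
grip_width: 0.577
```

Request:
arm_command(targets="0 0 0 0 0 0")

```text
clock: 20.42
position: [0.5124, -0.3168, 0.1411]
ee_rot: [0.698, 0.717, -0.0, -0.001]
ft_force: [-0.7, -0.1, -0.7]
grip_width: 0.576
```

```bash
python3 - <<'E'
from h import *
to([.511,-.321,.115])
c=manip.camera("side"); save(c,"side17.png",(140,230,320,384),4)
c=manip.camera("top"); save(c,"top17.png",(300,170,460,330),4)
E
```

```text
pos [ 0.5124 -0.3168  0.1411] yaw 1.598 ft [-0.7 -0.1 -0.7] shift mm [-4.2 -1.4 26.1] 
q [ 0.98  0.43 -0.64  1.61  0.27  1.19  0.31] clock 20.425 tilt [-0.002  0.001 -1.   ]
```

View pics/side17.png

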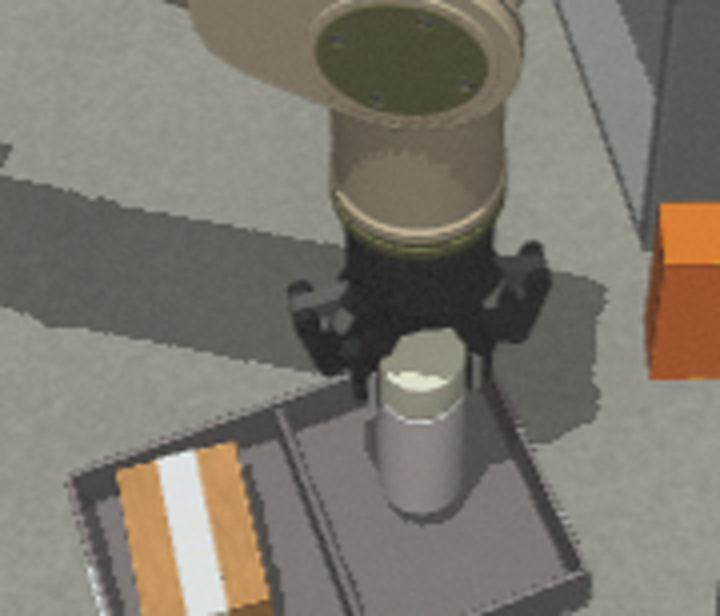

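Request:
arm_command(targets="-4 -1 8 0 0 0;0 0 6 0 0 0;0 0 4 0 0 0;0 0 2 0 0 0;0 0 0 0 0 0")

```text
clock: 21.15
position: [0.5119, -0.3213, 0.1222]
ee_rot: [0.698, 0.716, 0.0, -0.0]
ft_force: [0.7, 0.9, -1.6]
grip_width: 0.581
```

Request:
arm_command(targets="0 0 2 0 0 0;0 0 1 0 0 0;0 0 0 0 0 0")

```text
clock: 21.52
position: [0.5118, -0.3214, 0.1193]
ee_rot: [0.698, 0.716, -0.0, -0.0]
ft_force: [-0.5, 0.5, -1.3]
grip_width: 0.575
```

Request:
arm_command(targets="0 0 1 0 0 0;0 0 1 0 0 0;0 0 0 0 0 0")

```text
clock: 21.9
position: [0.5119, -0.3214, 0.1172]
ee_rot: [0.698, 0.716, -0.0, -0.0]
ft_force: [-0.4, 0.4, -1.9]
grip_width: 0.572
```

Request:
arm_command(targets="0 0 1 0 0 0;0 0 1 0 0 0;0 0 0 0 0 0")

```text
clock: 22.28
position: [0.5119, -0.3215, 0.1154]
ee_rot: [0.698, 0.716, 0.0, 0.0]
ft_force: [-0.6, -1.1, -0.4]
grip_width: 0.572
```

Request:
arm_command(targets="0 0 1 0 0 0;0 0 0 0 0 0")

```text
clock: 22.52
position: [0.512, -0.3217, 0.1153]
ee_rot: [0.698, 0.716, -0.0, 0.0]
ft_force: [-1.8, 0.6, 7.2]
grip_width: 0.573
```

Request:
arm_command(targets="0 0 -0.5 0 0 0;0 0 0 0 0 0")

```text
clock: 22.78
position: [0.512, -0.3217, 0.1153]
ee_rot: [0.698, 0.716, -0.0, 0.0]
ft_force: [-2.4, 0.7, 6.2]
grip_width: 0.574
```

Request:
arm_command(targets="0 0 0 0 0 0;0 0 0 0 0 0;0 0 0 0 0 0;0 0 0 0 0 0", grip=65)

```text
clock: 23.28
position: [0.5119, -0.3214, 0.1147]
ee_rot: [0.698, 0.716, 0.0, 0.0]
ft_force: [-0.1, 0.7, 0.7]
grip_width: 0.759
```

Request:
arm_command(targets="0 0 -8 0 0 0;0 0 -20 0 0 0;0 0 -40 0 0 0;0 0 -50 0 0 0;0 0 -50 0 0 0")

```text
clock: 23.9
position: [0.5119, -0.3212, 0.2862]
ee_rot: [0.698, 0.716, 0.0, 0.001]
ft_force: [0.9, -0.3, -0.2]
grip_width: 0.76
```

Request:
arm_command(targets="0 0 -40 0 0 0;-40 -30 0 0 0 0;-40 -30 0 0 0 0;-40 -30 0 0 0 0;-40 -30 0 0 0 0")

```text
clock: 24.52
position: [0.3951, -0.4855, 0.3248]
ee_rot: [0.698, 0.716, -0.0, 0.001]
ft_force: [0.1, -1.1, -0.1]
grip_width: 0.758
```

```bash
python3 - <<'E'
from h import *
to([.511,-.321,.115])
c=manip.camera("side"); save(c,"side18.png",s=1.5)
for n in ("can_mid","carton_mid"): print(n,[(np.round(c2w(c,d["xyz"]),4).tolist(),round(d["p"],2)) for d in manip.search_frame(c,n)])
c=manip.camera("top"); save(c,"top18.png",s=1.5)
for n in ("can_mid","carton_mid"): print(n,[(np.round(c2w(c,d["xyz"]),4).tolist(),round(d["p"],2)) for d in manip.search_frame(c,n)])
E
```

```text
pos [ 0.3951 -0.4855  0.3248] yaw 1.597 ft [ 0.1 -1.1 -0.1] shift mm [161.7 119.9 209.7] 
q [ 1.23  0.36 -0.57  1.29  0.19  1.54  0.71] clock 24.525 tilt [ 0.001 -0.002 -1.   ]
can_mid [([0.5086, -0.3364, 0.115], 0.57), ([0.4965, 0.0472, 0.2269], 0.16)]
carton_mid [([0.6935, -0.2596, 0.0973], 0.95), ([0.4938, 0.0474, 0.2262], 0.94)]
can_mid [([0.51, -0.303, 0.1385], 0.96), ([0.4911, 0.0629, 0.2338], 0.51)]
carton_mid [([0.685, -0.2327, 0.1283], 0.94), ([0.7908, 0.2119, 0.1219], 0.84), ([0.5333, 0.1138, 0.1657], 0.66), ([0.684, 0.2246, 0.1304], 0.6), ([0.4902, 0.064, 0.2339], 0.58)]
```

View pics/side18.png

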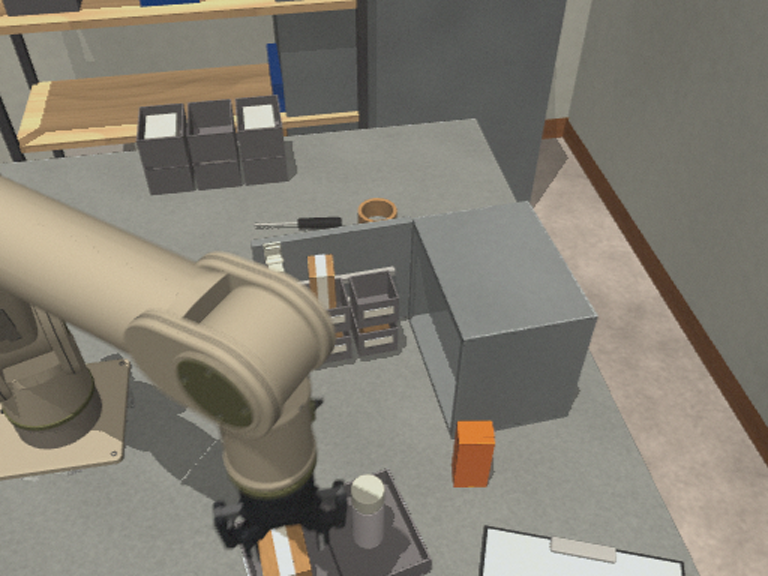

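View pics/top18.png

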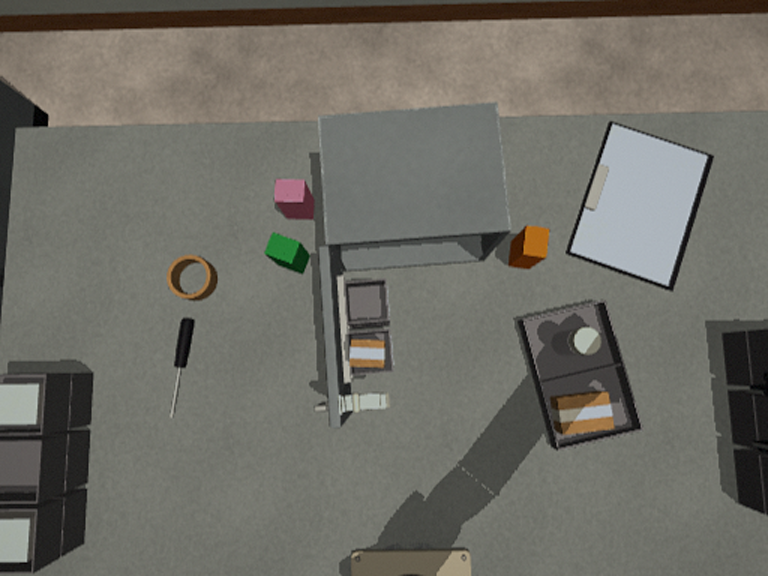

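Request:
arm_command(targets="0 0 0 0 0 0;0 0 0 0 0 0")

```text
clock: 25.08
position: [0.3968, -0.4837, 0.3231]
ee_rot: [0.697, 0.717, 0.0, 0.0]
ft_force: [0.5, -0.5, -0.4]
grip_width: 0.765
```

```bash
python3 - <<'E'
from h import *
o=manip.get_obs(); print(o["clock"],o["joint_velocities"].round(3),o["ft_force"].round(1))
print(manip.hand_in())
E
```

```text
25.075 [ 0.002  0.004  0.003 -0.    -0.    -0.001  0.002] [ 0.5 -0.5 -0.4]
the job is handed in; nothing more can be done
None
```

The job is done and handed in at about 25 s. The can stands upright in the tray's empty half and the door is open at about 1.55 rad. I don't know the verdict, since handing in reports none.

- **Hook and door:** I pressed the hook down with closed fingers (12–14 N), drew the barb clear of the catch and swung the door open. After my first retreat the door stood at only about 1.47 rad, so I pushed it a second time.
- **Can:** I gripped the can by its cap, lifted it out of the bin nearest the hinge, and set it down in the tray. It touched down at about 7 N.
- **Last checks:** The final pictures show the carton still in its bin. The parcel, tape roll, screwdriver and the green, orange and pink look-alikes are where they were. The arm was clear and at rest.
- **Disagreements:** The network's two can positions in the tray differed by about 3 cm in y and 2 cm in height, because each camera sees a different part of it. In both pictures the can is upright and clear of the tray walls. Both cameras' networks also reported a second, lower-confidence "can" where the carton stands in its bin.

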